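# Fasten a channel fitting on slotted strut with a quarter-turn hammer-head bolt

## Robot

A 6-joint arm with a two-finger parallel gripper is mounted at the origin on a cart in front of the work surface, level with it; the furniture and walls round the work are solid. World frame = base frame: x ahead of the robot, y to its left, z up, the work surface at z = 0. Lengths are in m, angles in degrees, forces in N, time in s.
With the tool pointing down it reaches from about 0.3 to 0.75 m from the base axis. Payload 8.5 kg.
Tool frame: the origin (TCP) lies at the very end of the fingers, on their centre line; the grasp point (between the pads) lies 19 mm behind it; z points along the fingers, y is the direction in which the jaws open and shut (so a half turn about z gives the same grasp; the last joint's range is limited). The gripper opens to 85 mm and grips with 20 to 120 N. Pads are 22 mm wide; open, the fingers measure 114 mm over their backs; the gripper's body (76 mm by 85 mm) begins 54 mm behind the grasp point. The pads swing forward as they close: fully open they stand 13 mm farther back than shut.
Start: joints at [-77.08, 21.807, 74.336, -0, 83.858, -12.336], TCP at [0.235, -0.497, 0.231] pointing down, gripper open.
Joint ranges: [-178.18, 178.18], [-50.72, 133.34], [12.68, 142.11], [-81.47, 261.47], [9.98, 163.14], [-165.26, 165.26]. Speed limits (degrees/s): [136.94, 136.94, 180, 180, 180, 180].

## Interface

Orientations are given as a 3x3 rotation matrix whose columns are the frame's x, y, z axes.
In Python, from rig import env, vision, close_job, spotter gives the robot as it stands. The module is installed in compiled form; this text tells all that it offers.
- The arm moves only by the tool jog_arm, never from a script. Its argument "plan" is a list that holds one entry, the list of rows, each a list of 6 numbers: the shift along the tool's x, y, z in units of 40 mm (1.0 is 40 mm), then the turn, a rotation vector about the tool's x, y, z in units of 0.15 rad (1.0 is 0.15 rad). A call has 1 to 10 rows; each row shifts and turns the commanded pose from where the row before left it, along the tool's axes as they then stand; what a row does not reach is not made up. A row lasts 1/10 s, in which the tool goes at most 50 mm and 8.59 degrees, less where a joint would pass 70% of its speed; a pose out of reach is approached as far as the arm can. A call with a number of a shift or a turn outside -1 to 1 is refused whole. A call with a gripper value outside its range is refused whole. "grip" is the opening, from -1 (shut) to 1 (fully open), set as the call begins (left out, the last holds). The fingers move at their own pace and stop on an object; "squeeze" is the grip in N (left out, the last holds). Time passes only in rows, so rows that do not move let the fingers close. It gives the time, the measured TCP pose, the force and the opening at its end, in the units of the state.
- env.observe(): the state, without advancing time (a new reading comes with each control period).
- vision.get_image(name): name is "scene" or "top" or "wrist"; returns (picture, depth): 400x640x3 uint8, red, green, blue; 400x640 float32, m along the optical axis (not along the pixel's ray), 0 where there is no reading.
- vision.camera_info(name): a dict with "fx", "fy", "cx", "cy" (pixels), "rvec" (rotation vector, rad) and "tvec" (3), from world to camera coordinates, as OpenCV has them. Camera axes: x right, y down, z forward; pixel columns grow to the right and rows downward; lengths in m; the calibration is good to about 2 mm. The wrist camera is an equidistant fisheye: a pixel r from the principal point sees the ray r / f radians off the axis. A picture is of the moment at which its call begins: read the wrist's pose just before it. camera_info takes no time and is no camera call; for the wrist camera it gives the pose at the moment of the call.
- close_job(): hands the job in, once; it reports no verdict.
Trained networks look in the newest picture that a camera, given by its name, has taken for a name from the list of things; names that differ only in an ending like _2 or _b are one class to them, and where a whole thing is asked for, a point or a joint stands for the part that bears it (a point fixed in the world has none). Each returns a list of dicts, best first, with "score" (0 to 1); they miss things now and then, are a little off and sometimes report something else, mostly with a low value. They report only what shows in the picture. A call takes as long as a camera call. They do not tell look-alikes from the thing itself.
- spotter.trace(camera, query): "pixels" (400x640 bool, what is visible of it) and "rect" ([left, top, right, bottom] in pixels, round what is visible of it).
The state is a dict: "time_s": time; "q": joint angles; "qvel": joint speeds; "joint_efforts": joint torques, N m; "position": TCP position; "tool_rot": TCP orientation; "ft_force": force on the tool from outside, world axes, zero at the start; "wrist_torque": the same for the moment, N m; "grip_width": finger opening in m.
Only numpy, scipy, OpenCV 4.12 (cv2) and the standard library are available. Lean on these libraries where they do the work, as an engineer would, in place of code of your own. Each camera call takes 0.05 s, during which the arm holds its last target.

## Task

Set the loose U-shaped channel fitting on the slotted strut, open side up and seated flat at about the middle of the strut's length, with the tongues under it in the strut's slot. Then take the hammer-head bolt from its stand, put its head lengthwise down through the fitting's long hole and the slot until the collar sits on the fitting, turn it a quarter turn so that the head lies crosswise under the strut's lips, and let go. Leave the tape roll, the screwdriver and the spanner where they lie.

Things in the scene. Friction and masses are not known exactly. Their poses are not given: they have to be found in the camera images.
- strut_mouth (a point): Strut: fixed steel channel on the bench, slot up, 54 mm wide (x), 252 mm long (y, with closed end caps), 45 mm high. This point: middle of the slot's mouth, at the strut's top; y along the slot, z up. Slot 22 mm wide between rounded lips (radius 5 mm) that reach 10 mm down; below them it is 48 mm wide inside, floor 41 mm below this point.
- fitting_center (a point): Fitting: loose steel U-channel, about 0.25 kg, open upward, 62 mm wide outside (x), 110 mm long (y), plate 6 mm and side walls 4 mm thick. This point: its centre, 15 mm below the walls' tops, 15 mm above the plate's underside, 26 mm above the bench at the start. Seated, y lies along the strut and this point is 15 mm above the strut's top. Grip it across the walls (62 mm).
- fitting_hole (a point): Middle of the fitting's plate, at its underside. The long hole here is 27 mm (x) by 60 mm (y). Below the plate, centred 42 mm either way along y, are two tongues 17 mm wide, 18 mm long, 11 mm deep with rounded lower edges; on the bench the fitting stands on them. Seated, this point is level with the strut's top.
- bolt_grip (a point): Bolt, about 0.25 kg, 106 mm tall, upright, head down. This point: centre of its black wing grip, 16 mm thick (x), 60 mm long (y), 28 mm high. Round collar of 40 mm diameter, its underside 56 mm below this point. With the collar on the seated fitting, this point is 62 mm above the strut's top and the head's top is 4 mm under the lips. It may be turned either way.
- bolt_head (a point): Centre of the bolt's hammer head, 84 mm below the wing's centre, same axes. Head 40 mm long (y, parallel to the wing), 16 mm wide (x), 16 mm high, rounded underneath; shank above it 15 mm thick.
- stand_top (a point): Stand: fixed grey block 70 x 90 mm, 42 mm high, with an upright oblong pocket 23 mm (x) by 53 mm (y) right through it. This point is the middle of its top. The bolt stands in it, collar on the top, wing and head along y; pull it straight up.
- tape: Bystander: yellow tape roll lying flat, 64 mm across, 18 mm high; origin at the centre of its underside.
- driver: Bystander: red-handled screwdriver, 203 mm long, 28 mm high; origin at mid length on the bench, x along it.
- wrench: Bystander: open-ended spanner, 181 x 30 x 7 mm; origin at mid length on the bench, x along it.
There are look-alikes about, which are no part of the job. Leave any yellow look-alike of the part that bears fitting_center alone.

How it is judged:
By the outcome, as a careful person would: the job done as asked, in the order asked, and still so for the second after the job is handed in, with the robot touching nothing.
It also fails if it takes over 61 s, if anything falls off the work surface, if the arm or the gripper's body presses on something with over 40 N, if the wrist force passes 120 N, or if a joint passes its speed limit or range.

## Working session

There is one attempt and no reset: what is moved stays moved. The work goes in short steps, Python scripts to look and compute and a tool call to move; the robot and the scene stay as the last step left them, time stands still between calls to the robot, and variables do not carry over. Pictures are saved under pics/ and viewed, and the job is handed in when it is done.

Besides the shell and the picture viewer there is one more tool, called after ">>>" as name([rows], argument=value, ...), one row to a line, values as JSON. jog_arm: Moves the arm, as the interface text tells. Its arguments: {"type":"object","properties":{"plan":{"type":"array"},"grip":{"type":"number"},"squeeze":{"type":"number"}},"required":["plan"]}

```bash
mkdir -p pics; cat > h.py <<'E'
import numpy as np, cv2
from rig import env, vision, close_job, spotter
def cam(n):
    c=vision.camera_info(n); R=cv2.Rodrigues(np.array(c["rvec"],float))[0]; return c,R,np.array(c["tvec"],float).ravel()
def save(n,img,s=1,box=None):
    im=img[:,:,::-1]
    if box: l,t,r,b=box; im=im[t:b,l:r]
    if s!=1: im=cv2.resize(im,None,fx=s,fy=s,interpolation=cv2.INTER_CUBIC)
    cv2.imwrite("pics/"+n+".png",im)
def cloud(n,d,ci=None):
    c,R,t=ci or cam(n)
    v,u=np.mgrid[0:400,0:640].astype(float)
    x=(u-c["cx"])/c["fx"]; y=(v-c["cy"])/c["fy"]
    if n=="wrist":
        r=np.hypot(x,y)+1e-9; s=np.tan(np.clip(r,0,1.5))/r; x=x*s;y=y*s
    P=np.stack([x*d,y*d,d],-1)
    W=(P-t)@R
    W[d<=0]=np.nan
    return W
E
python3 - <<'E'
from h import *
s=env.observe(); print({k:np.round(v,3).tolist() for k,v in s.items()})
for n in ["scene","top","wrist"]:
    im,d=vision.get_image(n); save(n+"0",im); np.savez("pics/%s0.npz"%n,im=im,d=d)
    print(n,{k:np.round(v,3) for k,v in vision.camera_info(n).items()})
E
```

```text
{'time_s': 0.0, 'q': [-77.08, 21.841, 74.386, -0.002, 83.859, -12.337], 'qvel': [0.043, -0.002, 0.065, -0.039, -0.109, 0.033], 'joint_efforts': [-0.0, -44.846, -23.128, -0.0, 0.005, 0.0], 'position': [0.235, -0.497, 0.231], 'tool_rot': [[0.904, 0.427, -0.0], [0.427, -0.904, 0.001], [0.0, -0.001, -1.0]], 'ft_force': [0.252, 0.373, -0.744], 'wrist_torque': [-0.011, 0.01, 0.02], 'grip_width': 0.085}
scene {'fx': np.float64(520.371), 'fy': np.float64(520.371), 'cx': np.float64(325.286), 'cy': np.float64(189.693), 'rvec': array([ 1.207, -2.399,  0.881]), 'tvec': array([0.295, 0.406, 1.081])}
top {'fx': np.float64(474.369), 'fy': np.float64(474.369), 'cx': np.float64(328.68), 'cy': np.float64(194.785), 'rvec': array([ 2.091, -2.143,  0.205]), 'tvec': array([-0.048,  0.564,  1.531])}
wrist {'fx': np.float64(309.707), 'fy': np.float64(309.707), 'cx': np.float64(318.609), 'cy': np.float64(200.409), 'rvec': array([-2.458,  1.559,  0.21 ]), 'tvec': array([-0.55 , -0.034,  0.378])}
```

View pics/scene0.png

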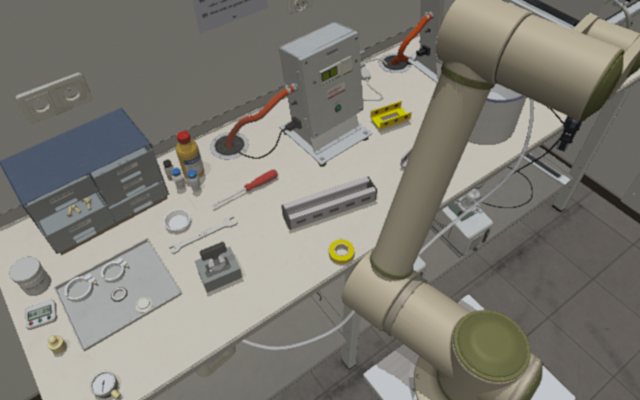

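View pics/top0.png

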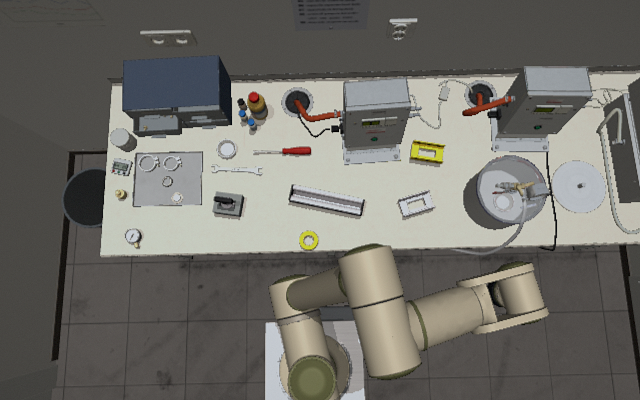

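View pics/wrist0.png

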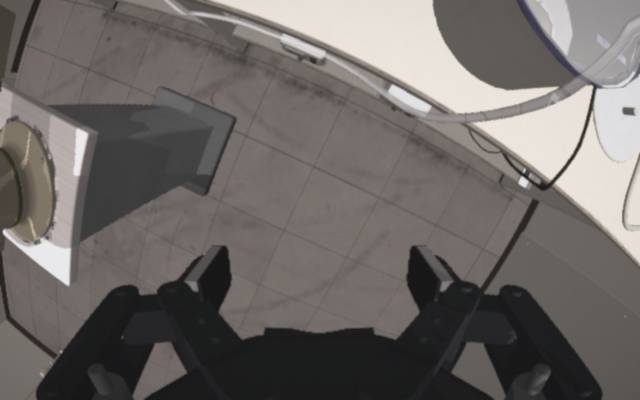

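The top picture shows these candidates:
- **Fitting:** the white U-channel at (417,205), or the yellow look-alike at (428,152), which I leave alone.
- **Strut:** the only one is at (327,200).
- **Bolt and stand:** at (228,204).

Next I measure them and check a close crop.

```bash
python3 - <<'E'
from h import *
D=np.load("pics/top0.npz"); W=cloud("top",D["d"]); im=D["im"]
save("crop1",im,2.6,(200,130,500,260))
for q in ["fitting_center","strut_mouth","bolt_grip","stand_top","tape","driver","wrench"]:
    for r in spotter.trace("top",q)[:3]:
        m=r["pixels"]; p=W[m]; p=p[~np.isnan(p[:,0])]
        c=np.median(p,0)
        print(q,round(r["score"],2),r["rect"],m.sum(),c.round(3),"zpct",np.percentile(p[:,2],[2,25,50,75,95,99]).round(3))
        b=p[p[:,2]>0.008]
        if len(b)>20:
            rr=cv2.minAreaRect((b[:,:2]*1000).astype(np.float32)); print("   rect",np.round(rr[0],1),np.round(rr[1],1),round(rr[2],1))
E
```

```text
fitting_center 0.66 [412.0, 140.5, 445.0, 164.1] 510 [ 0.721 -0.405  0.021] zpct [0.009 0.017 0.021 0.031 0.043 0.048]
   rect [ 712.7 -405.8] [111.9  64.8] 78.1
fitting_center 0.61 [395.7, 189.0, 435.1, 214.4] 384 [ 0.534 -0.357  0.019] zpct [0.01  0.016 0.019 0.024 0.044 0.047]
   rect [ 531.9 -357.9] [ 60.8 110.4] 16.5
strut_mouth 0.7 [289.0, 184.5, 364.8, 216.1] 1365 [ 0.551 -0.048  0.04 ] zpct [-0.002  0.006  0.04   0.045  0.05   0.054]
   rect [550.2 -51.7] [251.5  57.6] 77.1
strut_mouth 0.23 [211.5, 166.4, 260.4, 173.0] 191 [0.672 0.249 0.006] zpct [-0.002  0.004  0.006  0.009  0.013  0.015]
   rect [675.7 256.9] [159.8  24.7] 83.7
bolt_grip 0.45 [217.3, 196.4, 237.1, 206.3] 166 [0.541 0.277 0.104] zpct [0.021 0.051 0.104 0.111 0.116 0.118]
   rect [546.1 279.4] [50.9 37.3] 49.6
bolt_grip 0.41 [398.3, 192.7, 435.3, 215.8] 474 [ 0.537 -0.353  0.019] zpct [0.001 0.016 0.019 0.024 0.044 0.047]
   rect [ 534.8 -355.9] [ 67.6 108.3] 16.3
stand_top 0.67 [212.3, 189.6, 242.7, 216.7] 447 [0.535 0.27  0.041] zpct [0.006 0.038 0.041 0.044 0.048 0.051]
   rect [546.8 281.1] [92.2 71.1] 80.6
tape 0.79 [299.2, 233.0, 316.8, 248.1] 258 [0.418 0.013 0.017] zpct [-0.004  0.014  0.017  0.02   0.024  0.026]
   rect [417.   11.8] [61.5 61. ] 86.6
driver 0.67 [277.0, 147.1, 312.1, 155.4] 197 [0.73  0.047 0.025] zpct [0.009 0.021 0.025 0.028 0.032 0.034]
   rect [733.1  52.3] [105.3  27.9] 87.9
wrench 0.64 [213.6, 162.8, 258.7, 174.2] 206 [0.672 0.253 0.007] zpct [-0.001  0.004  0.007  0.009  0.013  0.016]
   rect [674.6 258.1] [161.5  24.8] 84.5
```

View pics/crop1.png

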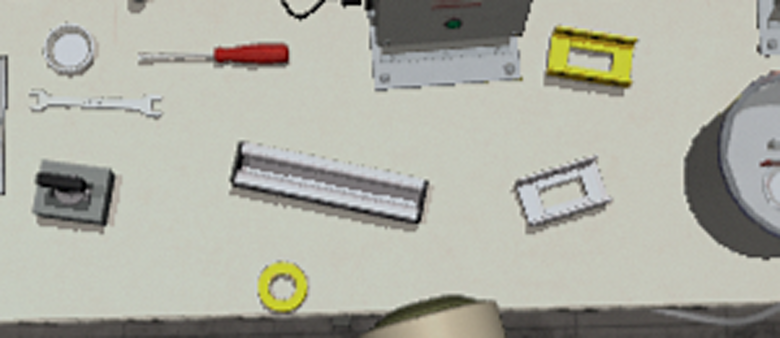

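```bash
cat >> h.py <<'E'
from scipy.spatial.transform import Rotation as Ro
def Rdown(yaw): # yaw deg of tool y axis
    a=np.radians(yaw); y=np.array([np.cos(a),np.sin(a),0]); z=np.array([0,0,-1.]); return np.stack([np.cross(y,z),y,z],1)
def plan(pos,yaw,n=None,start=None):
    if start is None:
        s=env.observe(); p=np.array(s["position"]); R=np.array(s["tool_rot"])
    else: p,R=start
    p=np.array(p,float); pos=np.array(pos,float); Rt=Rdown(yaw)
    tot=Ro.from_matrix(R.T@Rt).as_rotvec()
    if n is None: n=int(max(1,np.ceil(np.linalg.norm(pos-p)/0.036),np.ceil(np.degrees(np.linalg.norm(tot))/8.0)))
    p0=p.copy();R0=R.copy(); rows=[]
    for i in range(1,n+1):
        f=i/n
        tp=p0+(pos-p0)*f; tR=R0@Ro.from_rotvec(tot*f).as_matrix()
        sh=np.round(R.T@(tp-p)/0.04,2); ro=np.round(Ro.from_matrix(R.T@tR).as_rotvec()/0.15,2)
        rows.append([float(x)+0 for x in np.r_[sh,ro]])
        p=p+R@(sh*0.04); R=R@Ro.from_rotvec(ro*0.15).as_matrix()
    print(n,"rows; end",p.round(4),"yaw",round(np.degrees(np.arctan2(R[1,1],R[0,1])),2))
    for k in range(0,n,10): print(str([rows[k:k+10]]).replace(".0,",",").replace(" ",""))
    return p,R
E
python3 - <<'E'
from h import *
D=np.load("pics/top0.npz"); W=cloud("top",D["d"])
b=W[150:235,462:560].reshape(-1,3); b=b[b[:,2]>0.05]; print("bucket",b.min(0),b.max(0), np.percentile(b,[1,99],axis=0))
c,R,t=cam("wrist"); s=env.observe(); T=np.array(s["tool_rot"]); C=-R.T@t
print("cam in tool",T.T@(C-np.array(s["position"])), "\n",T.T@R.T)
plan([0.532,-0.358,0.24],16.5)
E
```

```text
bucket [ 0.40522002 -0.730109    0.05037756] [ 0.65340704 -0.51481188  0.28073467] [[ 0.43002386 -0.71795037  0.05896436]
 [ 0.64378022 -0.52088019  0.2715214 ]]
cam in tool [ 0.06598158  0.00016017 -0.14205241] 
 [[-3.58604084e-04 -9.64892309e-01 -2.62645586e-01]
 [ 9.99999921e-01 -3.01190822e-04 -2.58855855e-04]
 [ 1.70661584e-04 -2.62645658e-01  9.64892341e-01]]
11 rows; end [ 0.5321 -0.3579  0.2401] yaw 16.47
[[[0.75,0,-0.02,0,0,-0.86],[0.74,0.1,-0.02,0,0,-0.86],[0.72,0.19,-0.02,0,0,-0.86],[0.69,0.28,-0.02,0,0,-0.86],[0.65,0.37,-0.02,0,0,-0.86],[0.59,0.45,-0.02,0,0,-0.86],[0.53,0.53,-0.02,0,0,-0.86],[0.46,0.58,-0.02,0,0,-0.85],[0.39,0.64,-0.02,0,0,-0.86],[0.29,0.69,-0.02,0,0,-0.86]]]
[[[0.21,0.72,-0.02,0,0,-0.86]]]
```

>>> jog_arm([
  [[0.75, 0, -0.02, 0, 0, -0.86], [0.74, 0.1, -0.02, 0, 0, -0.86], [0.72, 0.19, -0.02, 0, 0, -0.86], [0.69, 0.28, -0.02, 0, 0, -0.86], [0.65, 0.37, -0.02, 0, 0, -0.86], [0.59, 0.45, -0.02, 0, 0, -0.86], [0.53, 0.53, -0.02, 0, 0, -0.86], [0.46, 0.58, -0.02, 0, 0, -0.85], [0.39, 0.64, -0.02, 0, 0, -0.86], [0.29, 0.69, -0.02, 0, 0, -0.86]],
], grip=1)

```text
time_s: 1.5
position: [0.5061, -0.3701, 0.2394]
tool_rot: [[-0.163, 0.987, -0.0], [0.987, 0.163, -0.0], [0.0, -0.0, -1.0]]
ft_force: [0.3, -0.1, 0.3]
grip_width: 0.086
```

>>> jog_arm([
  [[0.21, 0.72, -0.02, 0, 0, -0.86], [0, 0, 0, 0, 0, 0], [0, 0, 0, 0, 0, 0], [0, 0, 0, 0, 0, 0]],
])

```text
time_s: 1.9
position: [0.5314, -0.3584, 0.2401]
tool_rot: [[-0.281, 0.96, -0.0], [0.96, 0.281, -0.0], [0.0, -0.0, -1.0]]
ft_force: [0.6, 1.4, 0.5]
grip_width: 0.0854
```

```bash
cat >> h.py <<'E'
def snap(name):
    s=env.observe(); ci=cam("wrist"); im,d=vision.get_image("wrist"); save(name,im)
    np.savez("pics/%s.npz"%name,im=im,d=d)
    W=cloud("wrist",d,ci); np.save("pics/%s_W.npy"%name,W)
    print("t",s["time_s"],"pos",np.round(s["position"],4),"rot",np.round(s["tool_rot"],3).tolist(),"F",np.round(s["ft_force"],1),"w",round(s["grip_width"],4))
    return s,im,d,W
E
python3 - <<'E'
from h import *
s,im,d,W=snap("w1")
for q in ["fitting_center"]:
    for r in spotter.trace("wrist",q)[:3]:
        m=r["pixels"]; p=W[m]; p=p[~np.isnan(p[:,0])]
        print(q,round(r["score"],2),r["rect"],m.sum(),np.percentile(p[:,2],[2,25,50,75,95,99]).round(3))
        b=p[(p[:,2]>0.008)]
        rr=cv2.minAreaRect((b[:,:2]*1000).astype(np.float32)); print("   rect",np.round(rr[0],1),np.round(rr[1],1),round(rr[2],1))
E
```

```text
t 1.9 pos [ 0.5314 -0.3584  0.2401] rot [[-0.281, 0.96, -0.0], [0.96, 0.281, -0.0], [0.0, -0.0, -1.0]] F [0.6 1.4 0.5] w 0.0854
fitting_center 0.94 [291.3, 125.5, 346.0, 224.1] 3951 [0.015 0.016 0.017 0.018 0.041 0.041]
   rect [ 530.4 -357.7] [ 62.5 109.7] 15.8
fitting_center 0.9 [398.6, 198.2, 480.0, 274.1] 2283 [-0.     0.016  0.02   0.033  0.04   0.042]
   rect [ 655.8 -397.3] [109.8 179.9] 84.7
```

View pics/w1.png

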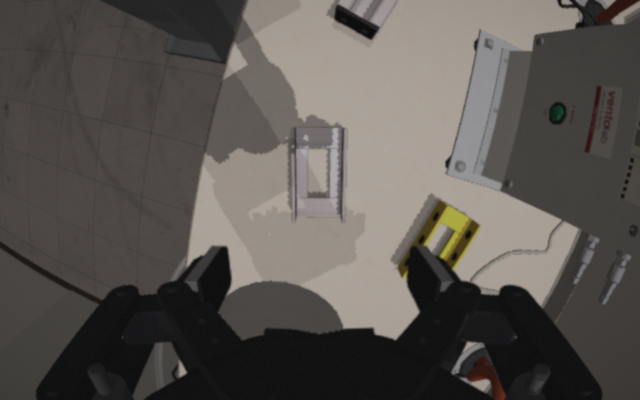

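```bash
python3 - <<'E'
from h import *
st=plan([0.5304,-0.3577,0.06],15.8,6); plan([0.5304,-0.3577,0.008],15.8,4,start=st)
E
```

```text
6 rows; end [ 0.5302 -0.3576  0.0599] yaw 15.84
[[[0,0,0.75,0,0,0.01],[0.01,-0.01,0.75,0,0,0.01],[0,0,0.75,0,0,0.01],[0.01,0,0.75,0,0,0.01],[0,0,0.76,0,0,0.01],[0.01,-0.01,0.75,0,0,0.01]]]
4 rows; end [ 0.5302 -0.3576  0.0079] yaw 15.84
[[[0,0,0.32,0,0,0.0],[0,0,0.33,0,0,0.0],[0,0,0.32,0,0,0.0],[0,0,0.33,0,0,0.0]]]
```

>>> jog_arm([
  [[0.01, -0.01, 0.75, 0, 0, 0.06], [0.01, -0.01, 0.75, 0, 0, 0], [0, 0, 0.75, 0, 0, 0], [0.01, 0, 0.75, 0, 0, 0], [0, 0, 0.76, 0, 0, 0], [0, 0, 0.75, 0, 0, 0], [0, 0, 0.3, 0, 0, 0], [0, 0, 0.3, 0, 0, 0], [0, 0, 0.3, 0, 0, 0], [0, 0, 0.3, 0, 0, 0]],
])

```text
time_s: 3.0
position: [0.5313, -0.3575, 0.0119]
tool_rot: [[-0.275, 0.962, 0.001], [0.962, 0.275, -0.001], [-0.002, 0.001, -1.0]]
ft_force: [-0.6, 0.5, -0.4]
grip_width: 0.0854
```

>>> jog_arm([
  [[0, 0, 0.1, 0, 0, 0], [0, 0, 0, 0, 0, 0], [0, 0, 0, 0, 0, 0]],
])

```text
time_s: 3.3
position: [0.5313, -0.3572, 0.0083]
tool_rot: [[-0.275, 0.961, 0.001], [0.961, 0.275, -0.001], [-0.001, 0.0, -1.0]]
ft_force: [-0.1, 0.0, -0.2]
grip_width: 0.0853
```

```bash
python3 - <<'E'
from h import *
s,im,d,W=snap("w2")
E
```

```text
t 3.3 pos [ 0.5313 -0.3572  0.0083] rot [[-0.275, 0.961, 0.001], [0.961, 0.275, -0.001], [-0.001, 0.0, -1.0]] F [-0.1  0.  -0.2] w 0.0853
```

View pics/w2.png

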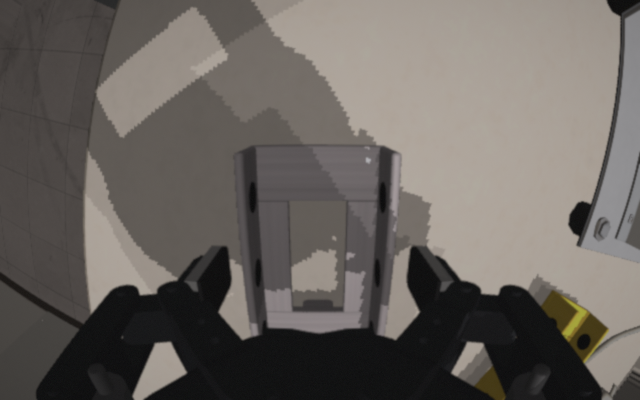

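The white fitting sits centred between the open fingers, hole at (318,255), with the yellow look-alike clear at (560,350). I close on it now.

>>> jog_arm([
  [[0, 0, 0, 0, 0, 0], [0, 0, 0, 0, 0, 0], [0, 0, 0, 0, 0, 0], [0, 0, 0, 0, 0, 0], [0, 0, 0, 0, 0, 0], [0, 0, 0, 0, 0, 0]],
], grip=-1, squeeze=50)

```text
time_s: 3.95
position: [0.5313, -0.3572, 0.0084]
tool_rot: [[-0.275, 0.961, 0.001], [0.961, 0.275, -0.001], [-0.001, 0.001, -1.0]]
ft_force: [-1.1, 0.5, 6.1]
grip_width: 0.0614
```

```bash
python3 - <<'E'
from h import *
st=plan([0.5313,-0.3572,0.13],15.9,4); plan([0.5502,-0.0517,0.16],-12.9,9,start=st)
E
```

```text
4 rows; end [ 0.5312 -0.3571  0.13  ] yaw 15.87
[[[0,0,-0.76,0,0,0.0],[0,0,-0.76,0,0,0.0],[0,0,-0.76,0,0,0.01],[0,0,-0.76,0,0.01,0.0]]]
9 rows; end [ 0.5503 -0.0517  0.1598] yaw -12.92
[[[0.8,0.28,-0.08,0,0,0.37],[0.82,0.24,-0.09,0,0,0.37],[0.83,0.19,-0.08,0,0,0.38],[0.83,0.15,-0.08,0,0,0.37],[0.85,0.1,-0.08,0,0,0.37],[0.85,0.05,-0.09,0,0,0.37],[0.85,0,-0.08,0,0,0.37],[0.84,-0.04,-0.08,0,0,0.38],[0.85,-0.09,-0.08,0,0,0.37]]]
```

>>> jog_arm([
  [[0, 0, -0.4, 0, 0, 0], [0, 0, -0.76, 0, 0, 0], [0, 0, -0.9, 0, 0, 0], [0, 0, -0.96, 0, 0, 0]],
])

```text
time_s: 4.35
position: [0.5305, -0.3565, 0.1288]
tool_rot: [[-0.275, 0.961, -0.002], [0.961, 0.275, 0.002], [0.002, -0.001, -1.0]]
ft_force: [0.0, -0.9, -1.6]
grip_width: 0.0611
```

>>> jog_arm([
  [[0.8, 0.28, -0.08, 0, 0, 0.37], [0.82, 0.24, -0.09, 0, 0, 0.37], [0.83, 0.19, -0.08, 0, 0, 0.38], [0.83, 0.15, -0.08, 0, 0, 0.37], [0.85, 0.1, -0.08, 0, 0, 0.37], [0.85, 0.05, -0.09, 0, 0, 0.37], [0.85, 0, -0.08, 0, 0, 0.37], [0.84, -0.04, -0.08, 0, 0, 0.38], [0.85, -0.09, -0.08, 0, 0, 0.37]],
])

```text
time_s: 5.25
position: [0.5493, -0.0501, 0.1578]
tool_rot: [[0.225, 0.974, -0.001], [0.974, -0.225, 0.0], [0.0, -0.001, -1.0]]
ft_force: [0.8, 0.9, -1.9]
grip_width: 0.0614
```

>>> jog_arm([
  [[0, 0, 0, 0, 0, 0], [0, 0, 0, 0, 0, 0], [0, 0, 0, 0, 0, 0]],
])

```text
time_s: 5.55
position: [0.5496, -0.0524, 0.1578]
tool_rot: [[0.222, 0.975, -0.001], [0.975, -0.222, -0.0], [-0.0, -0.001, -1.0]]
ft_force: [-1.2, -0.3, -2.7]
grip_width: 0.0616
```

```bash
python3 - <<'E'
from h import *
s,im,d,W=snap("w3")
for q in ["fitting_center","strut_mouth"]:
    for r in spotter.trace("wrist",q)[:2]:
        m=r["pixels"]; p=W[m]; p=p[~np.isnan(p[:,0])]
        print(q,round(r["score"],2),r["rect"],m.sum(),np.percentile(p[:,2],[2,25,50,75,95,99]).round(3))
        np.save("pics/w3_%s.npy"%q,m) if r["score"]>.6 else 0
        b=p[(p[:,2]>0.02)]
        rr=cv2.minAreaRect((b[:,:2]*1000).astype(np.float32)); print("   rect",np.round(rr[0],1),np.round(rr[1],1),round(rr[2],1))
im,d=vision.get_image("top"); save("top3",im,2.6,(200,130,500,260)); np.savez("pics/top3.npz",im=im,d=d)
E
```

```text
t 5.55 pos [ 0.5496 -0.0524  0.1578] rot [[0.222, 0.975, -0.001], [0.975, -0.222, -0.0], [-0.0, -0.001, -1.0]] F [-1.2 -0.3 -2.7] w 0.0616
fitting_center 0.86 [234.1, 143.5, 399.4, 335.4] 23006 [0.162 0.166 0.166 0.177 0.19  0.191]
   rect [545.  -80.2] [165.3  66.3] 77.2
fitting_center 0.5 [460.0, 364.0, 486.6, 389.5] 248 [-0.001  0.016  0.017  0.024  0.04   0.249]
   rect [ 643.  -205.7] [ 11.1 328.4] 17.8
strut_mouth 0.67 [283.4, 46.7, 352.3, 309.0] 11938 [0.002 0.004 0.043 0.044 0.045 0.046]
   rect [550.5 -45. ] [236.7  54.1] 76.7
```

View pics/w3.png

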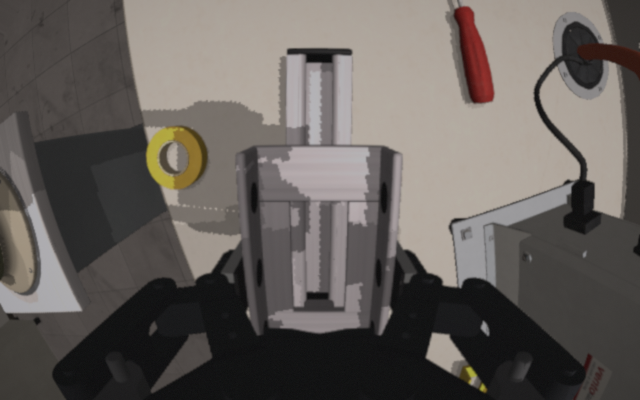

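View pics/top3.png

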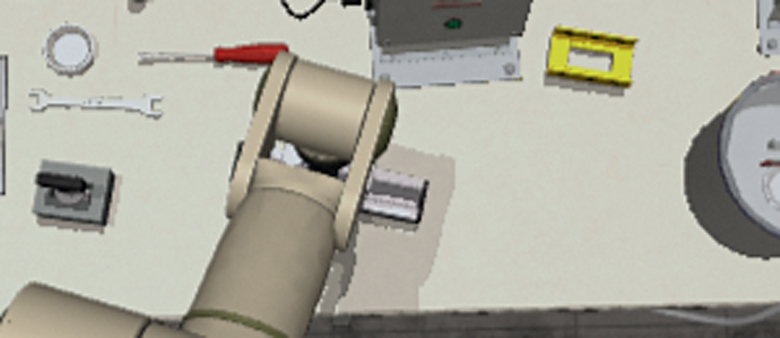

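```bash
cat > m.py <<'E'
from h import *
import sys
name=sys.argv[1]
W=np.load("pics/%s_W.npy"%name)
s=env.observe(); p=np.array(s["position"]); T=np.array(s["tool_rot"])
L=(W-p)@T*1000  # tool frame mm
z=W[...,2]*1000
v,u=np.mgrid[0:400,0:640]
print("strut rows")
for r in range(50,300,12):
    sel=(z[r]>38)&(z[r]<50)&(np.abs(L[r,:,1])<60)
    if sel.sum()<5: continue
    y=L[r,sel,1]; x=np.median(L[r,sel,0]); ys=np.sort(y); g=np.diff(ys); k=g.argmax()
    print(r,"x %.1f"%x,"edges %.1f %.1f mid %.1f"%(ys[0],ys[-1],(ys[0]+ys[-1])/2),"slot %.1f %.1f mid %.1f"%(ys[k],ys[k+1],(ys[k]+ys[k+1])/2), "z %.1f"%np.median(z[r,sel]))
sel=(z>38)&(z<52)&(np.abs(L[...,1])<40); print("strut x range",np.nanmin(L[sel][:,0]),np.nanmax(L[sel][:,0]))
print("fitting rows")
for r in range(140,340,12):
    zz=L[r,:,2]
    sel=(zz<30)&(zz>-50)&(u[r]>225)&(u[r]<410)&(np.abs(L[r,:,1])<36)
    if sel.sum()<5: continue
    pl=sel&(zz>-15)&(zz<2); 
    y=np.sort(L[r,sel,1]); yp=np.sort(L[r,pl,1]); g=np.diff(yp); k=g.argmax()
    print(r,"x %.1f"%np.nanmedian(L[r,pl,0]),"outer %.1f %.1f"%(y[0],y[-1]),"gap %.1f %.1f mid %.1f"%(yp[k],yp[k+1],(yp[k]+yp[k+1])/2),"plate z %.1f"%np.median(zz[pl]))
c=(np.abs(L[...,1])<8)&(L[...,2]>-20)&(L[...,2]<5)
x=np.sort(L[c][:,0]); g=np.diff(x); k=g.argmax(); print("centre strip x", x[0],x[k],x[k+1],x[-1])
E
python3 m.py w3
```

```text
strut rows
50 x 123.2 edges -26.2 27.0 mid 0.4 slot 25.9 27.0 mid 26.4 z 44.4
62 x 113.0 edges -26.8 25.9 mid -0.5 slot -10.8 11.4 mid 0.3 z 44.4
74 x 102.9 edges -27.1 26.1 mid -0.5 slot -11.7 11.3 mid -0.2 z 44.0
86 x 92.8 edges -26.3 26.7 mid 0.2 slot -11.7 11.3 mid -0.2 z 44.5
98 x 82.8 edges -27.0 25.9 mid -0.5 slot -11.7 10.6 mid -0.5 z 44.4
110 x 72.8 edges -27.0 25.9 mid -0.5 slot -11.7 10.6 mid -0.5 z 44.2
122 x 62.9 edges -27.1 25.3 mid -0.9 slot -11.7 10.6 mid -0.5 z 44.0
134 x 53.0 edges -27.3 25.4 mid -0.9 slot -11.8 10.7 mid -0.5 z 44.0
206 x -8.6 edges -25.1 24.0 mid -0.5 slot -12.2 10.3 mid -0.9 z 44.0
218 x -19.3 edges -24.4 23.6 mid -0.4 slot -12.3 9.7 mid -1.3 z 44.5
230 x -30.6 edges -24.6 23.8 mid -0.4 slot -12.4 9.8 mid -1.3 z 44.3
242 x -42.1 edges -25.0 24.2 mid -0.4 slot -12.7 9.9 mid -1.4 z 44.2
254 x -54.0 edges -25.5 23.6 mid -0.9 slot -12.8 10.1 mid -1.4 z 44.3
266 x -66.3 edges -24.0 23.0 mid -0.5 slot -13.0 10.3 mid -1.3 z 44.3
278 x -79.3 edges -24.5 23.6 mid -0.5 slot -13.3 9.6 mid -1.8 z 43.9
290 x -92.5 edges -24.9 24.0 mid -0.4 slot -13.5 9.8 mid -
[... 506 characters left out ...]
13.1 mid -0.4 plate z -7.8
236 x 12.3 outer -30.7 30.1 gap -13.9 13.1 mid -0.4 plate z -7.8
248 x 6.2 outer -35.7 36.0 gap -14.0 13.3 mid -0.4 plate z -8.1
260 x -0.2 outer -35.3 35.6 gap -13.6 13.3 mid -0.1 plate z -7.9
272 x -6.9 outer -35.6 34.1 gap -13.8 12.9 mid -0.4 plate z -7.8
284 x -13.8 outer -33.8 32.9 gap -13.7 13.0 mid -0.4 plate z -7.8
296 x -20.8 outer -31.5 30.8 gap -13.8 13.2 mid -0.3 plate z -8.1
308 x -29.2 outer -31.0 30.4 gap -19.5 -18.8 mid -19.1 plate z -7.2
320 x -36.4 outer -30.1 29.7 gap 7.3 8.4 mid 7.9 plate z -7.9
332 x -44.7 outer -29.0 27.7 gap 1.5 2.1 mid 1.8 plate z -7.9
centre strip x -45.63812786804309 -29.62410978039412 29.416374326165936 54.423633849940764
```

>>> jog_arm([
  [[0, -0.01, 0.4, 0, 0, 0.07], [0, 0, 0.5, 0, 0, 0], [0, 0, 0.6, 0, 0, 0], [0, 0, 0.5, 0, 0, 0], [0, 0, 0.3, 0, 0, 0], [0, 0, 0.2, 0, 0, 0], [0, 0, 0, 0, 0, 0], [0, 0, 0, 0, 0, 0], [0, 0, 0, 0, 0, 0]],
])

```text
time_s: 6.65
position: [0.5498, -0.0516, 0.059]
tool_rot: [[0.232, 0.973, 0.002], [0.973, -0.232, -0.0], [-0.0, 0.002, -1.0]]
ft_force: [-0.3, -0.7, -1.8]
grip_width: 0.0615
```

```bash
python3 - <<'E'
from h import *
s,im,d,W=snap("w4")
E
python3 m.py w4
```

```text
t 6.65 pos [ 0.5498 -0.0516  0.059 ] rot [[0.232, 0.973, 0.002], [0.973, -0.232, -0.0], [-0.0, 0.002, -1.0]] F [-0.3 -0.7 -1.8] w 0.0615
strut rows
50 x 101.5 edges -27.5 25.0 mid -1.3 slot -12.2 9.7 mid -1.2 z 43.9
62 x 95.1 edges -27.5 25.4 mid -1.1 slot -12.6 9.7 mid -1.4 z 44.3
74 x 88.8 edges -28.1 25.3 mid -1.4 slot -12.3 10.1 mid -1.1 z 44.4
86 x 82.6 edges -27.5 25.7 mid -0.9 slot -12.2 10.3 mid -1.0 z 44.1
98 x 76.5 edges -28.3 25.1 mid -1.6 slot -12.1 10.2 mid -1.0 z 44.3
110 x 70.4 edges -27.6 25.6 mid -1.0 slot -12.7 9.9 mid -1.4 z 44.2
122 x 64.2 edges -27.6 25.4 mid -1.1 slot -12.3 9.8 mid -1.2 z 44.1
134 x 58.2 edges -27.9 25.6 mid -1.2 slot -12.4 9.8 mid -1.3 z 44.2
206 x 20.0 edges -15.3 14.4 mid -0.5 slot -12.3 9.8 mid -1.3 z 43.0
218 x 13.2 edges -15.0 14.5 mid -0.3 slot -12.5 9.9 mid -1.3 z 43.1
230 x 6.3 edges -15.2 14.8 mid -0.2 slot -12.2 10.0 mid -1.1 z 43.2
242 x -0.7 edges -15.4 14.9 mid -0.2 slot -11.7 10.1 mid -0.8 z 43.4
254 x -8.1 edges -15.6 14.6 mid -0.5 slot -12.0 10.2 mid -0.9 z 43.2
266 x -15.6 edges -14.7 14.2 mid -0.3 slot -12.1 10.3 mid -0.9 z 43.4
278 x -23.8 edges -14.9 14.5 mid -0.2 slot -12.2 10.1 mid -1.1 z 43.0
290 x -31.9 edges -15.3 14.8 mid -0.2 slot -12.1 10.2 mid -0.9 z 43.2
strut x range -44.626775214612955 124.95414495049475
fitting rowsTraceback (most recent call last):
  File "m.py", line 22, in <module>
    y=np.sort(L[r,sel,1]); yp=np.sort(L[r,pl,1]); g=np.diff(yp); k=g.argmax()
                                                                   ~~~~~~~~^^
ValueError: attempt to get argmax of an empty sequence
```

View pics/w4.png

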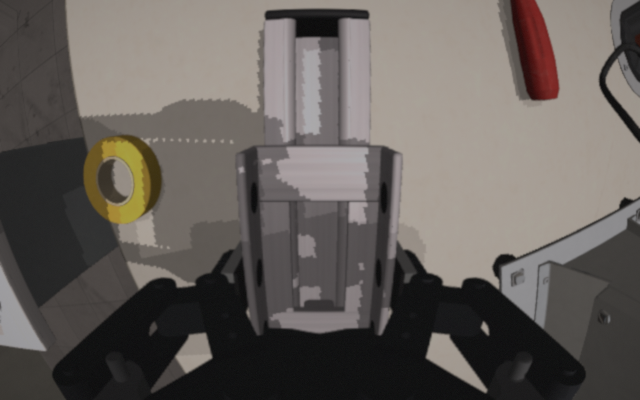

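The fitting is aligned over the slot, far end cap at (317,15), with a sideways offset of about 0.8 mm to correct. I lower it gently.

>>> jog_arm([
  [[0, -0.02, 0.05, 0, 0, 0], [0, 0, 0.08, 0, 0, 0], [0, 0, 0.08, 0, 0, 0], [0, 0, 0.07, 0, 0, 0], [0, 0, 0.07, 0, 0, 0], [0, 0, 0, 0, 0, 0]],
])

```text
time_s: 7.3
position: [0.5484, -0.0512, 0.0437]
tool_rot: [[0.232, 0.973, -0.001], [0.973, -0.232, 0.0], [0.0, -0.001, -1.0]]
ft_force: [0.1, 0.2, -1.3]
grip_width: 0.061
```

>>> jog_arm([
  [[0, 0, 0.03, 0, 0, 0], [0, 0, 0.02, 0, 0, 0], [0, 0, 0, 0, 0, 0]],
])

```text
time_s: 7.6
position: [0.5486, -0.0513, 0.0424]
tool_rot: [[0.232, 0.973, 0.0], [0.973, -0.232, -0.0], [-0.0, 0.0, -1.0]]
ft_force: [-0.7, -0.5, 1.0]
grip_width: 0.0611
```

>>> jog_arm([
  [[0, 0, 0.02, 0, 0, 0], [0, 0, 0, 0, 0, 0]],
])

```text
time_s: 7.8
position: [0.5486, -0.0513, 0.0424]
tool_rot: [[0.232, 0.973, 0.001], [0.973, -0.232, -0.0], [-0.0, 0.001, -1.0]]
ft_force: [-3.7, 0.9, 8.4]
grip_width: 0.0613
```

>>> jog_arm([
  [[0, 0, 0, 0, 0, 0], [0, 0, 0, 0, 0, 0], [0, 0, 0, 0, 0, 0], [0, 0, 0, 0, 0, 0], [0, 0, 0, 0, 0, 0]],
], grip=1)

```text
time_s: 8.3
position: [0.5485, -0.0513, 0.0412]
tool_rot: [[0.232, 0.973, -0.0], [0.973, -0.232, 0.0], [0.0, -0.0, -1.0]]
ft_force: [-0.4, -0.5, 0.0]
grip_width: 0.0855
```

```bash
python3 - <<'E'
from h import *
st=plan([0.5486,-0.0513,0.20],-13.4,5); st=plan([0.546,0.281,0.25],-9.4,10,start=st)
E
```

```text
5 rows; end [ 0.5486 -0.0513  0.2   ] yaw -13.44
[[[0,0,-0.79,0,0,0.0],[0,0,-0.8,0,0,0.0],[0,0,-0.79,0,0,0.0],[0,0,-0.8,0,0,0.0],[0,0,-0.79,0,0,0.0]]]
10 rows; end [0.5458 0.2809 0.2501] yaw -9.4
[[[0.81,-0.2,-0.12,0,0,-0.05],[0.8,-0.19,-0.13,0,0,-0.04],[0.81,-0.19,-0.12,0,0,-0.05],[0.81,-0.18,-0.13,0,0,-0.05],[0.82,-0.18,-0.12,0,0,-0.04],[0.81,-0.17,-0.13,0,0,-0.05],[0.81,-0.17,-0.12,0,0,-0.05],[0.82,-0.15,-0.13,0,0,-0.05],[0.82,-0.16,-0.12,0,0,-0.04],[0.81,-0.15,-0.13,0,0,-0.05]]]
```

>>> jog_arm([
  [[0, 0, -0.4, 0, 0, 0], [0, 0, -0.7, 0, 0, 0], [0, 0, -0.8, 0, 0, 0], [0, 0, -0.9, 0, 0, 0], [0, 0, -1, 0, 0, 0], [0, 0, 0, 0, 0, 0], [0, 0, 0, 0, 0, 0]],
])

```text
time_s: 9.0
position: [0.5486, -0.0513, 0.1937]
tool_rot: [[0.232, 0.973, 0.001], [0.973, -0.232, -0.0], [-0.0, 0.001, -1.0]]
ft_force: [0.4, 0.0, 0.2]
grip_width: 0.0854
```

```bash
python3 - <<'E'
from h import *
s,im,d,W=snap("w5")
r=spotter.trace("wrist","fitting_center")[0]; m=r["pixels"]; p=W[m]; p=p[~np.isnan(p[:,0])]
print(r["score"],np.percentile(p[:,2],[2,10,25,50,75,95,99]).round(4))
b=p[p[:,2]>0.046]; rr=cv2.minAreaRect((b[:,:2]*1000).astype(np.float32)); print("   rect",np.round(rr[0],1),np.round(rr[1],1),round(rr[2],1))
pl=b[(b[:,2]<0.056)]; A=np.c_[pl[:,:2]-pl[:,:2].mean(0),np.ones(len(pl))]; print("plate fit",np.linalg.lstsq(A,pl[:,2],rcond=None)[0])
T=np.array(s["tool_rot"]);P=np.array(s["position"])
L=(W-P)@T*1000; z=W[...,2]*1000
# long hole
for c in range(-45,46,10):
    k=(np.abs(L[...,0]-c)<2)&(z>46)&(z<56)&(np.abs(L[...,1])<29); y=np.sort(L[k][:,1]); g=np.diff(y)
    if len(g): j=g.argmax(); print(c,"gap",y[j].round(1),y[j+1].round(1),((y[j]+y[j+1])/2).round(2), end=" | ")
    k=(np.abs(L[...,0]-c)<2)&(z>38)&(z<46.5)&(np.abs(L[...,1])<13); y=np.sort(L[k][:,1]); g=np.diff(y)
    if len(g): j=g.argmax(); print("slot",y[j].round(1),y[j+1].round(1),((y[j]+y[j+1])/2).round(2))
k=(np.abs(L[...,1])<8)&(z>46)&(z<56); x=np.sort(L[k][:,0]); j=np.diff(x).argmax(); print("hole x",x[[0,j,j+1,-1]])
E
```

```text
t 9.0 pos [ 0.5486 -0.0513  0.1937] rot [[0.232, 0.973, 0.001], [0.973, -0.232, -0.0], [-0.0, 0.001, -1.0]] F [0.4 0.  0.2] w 0.0854
0.85 [2.000e-04 1.340e-02 1.600e-02 1.710e-02 3.010e-02 4.040e-02 2.897e-01]
   rect [591.1 -66. ] [10.3 36.8] 35.7
plate fit [0. 0. 0.]
-45 gap -5.8 -4.8 -5.32 | -35 gap -0.9 0.1 -0.38 | -25 gap -13.5 13.6 0.07 | slot -11.8 11.1 -0.35
-15 gap -14.4 13.5 -0.48 | slot -11.7 11.0 -0.35
-5 gap -15.1 13.5 -0.82 | slot -11.6 10.9 -0.36
5 gap -14.0 12.5 -0.75 | slot -11.5 10.8 -0.33
15 gap -13.9 14.1 0.1 | slot -11.4 11.6 0.08
25 gap -13.8 14.0 0.12 | slot -11.3 11.5 0.11
35 gap -0.8 0.1 -0.35 | 45 gap -0.8 0.1 -0.34 | hole x [-54.95533688 -29.84111008  28.93548852  54.23287712]<stdin>:6: RuntimeWarning: Mean of empty slice.
  ret = um.true_divide(
```

View pics/w5.png

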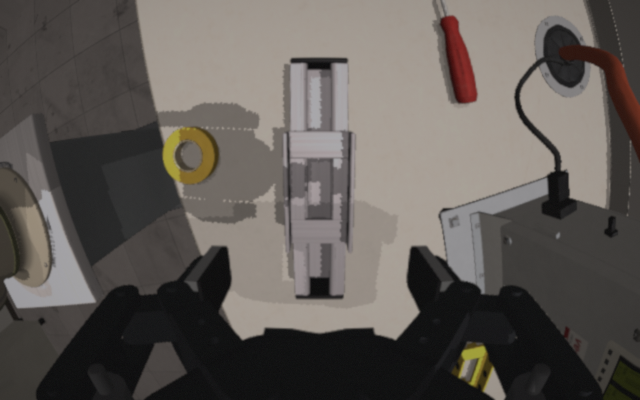

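Seated view: the fitting is at (320,190) on the strut (rows 60–298), centred and square, with the hole over the slot. Next is the bolt.

>>> jog_arm([
  [[0.81, -0.2, -0.16, 0, 0, -0.05], [0.8, -0.19, -0.16, 0, 0, -0.04], [0.81, -0.19, -0.16, 0, 0, -0.05], [0.81, -0.18, -0.16, 0, 0, -0.05], [0.82, -0.18, -0.16, 0, 0, -0.04], [0.81, -0.17, -0.16, 0, 0, -0.05], [0.81, -0.17, -0.16, 0, 0, -0.05], [0.82, -0.15, -0.16, 0, 0, -0.05], [0.82, -0.16, -0.16, 0, 0, -0.04], [0.81, -0.15, -0.16, 0, 0, -0.05]],
])

```text
time_s: 10.1
position: [0.5454, 0.2823, 0.2559]
tool_rot: [[0.163, 0.987, -0.003], [0.987, -0.163, -0.001], [-0.001, -0.003, -1.0]]
ft_force: [-0.0, -0.1, 0.1]
grip_width: 0.0854
```

>>> jog_arm([
  [[0, 0, 0, 0, 0, 0], [0, 0, 0, 0, 0, 0], [0, 0, 0, 0, 0, 0]],
])

```text
time_s: 10.4
position: [0.5457, 0.2801, 0.2562]
tool_rot: [[0.164, 0.986, -0.002], [0.986, -0.164, -0.001], [-0.001, -0.002, -1.0]]
ft_force: [-0.7, -0.6, -1.1]
grip_width: 0.0854
```

```bash
python3 - <<'E'
from h import *
W5=np.load("pics/w5_W.npy"); 
zz=W5[...,2][120:250,285:356]; print("w5 heights",np.histogram(zz,bins=[-.01,.01,.04,.046,.049,.0505,.052,.054,.06,.07,.074,.077,.08]))
s,im,d,W=snap("w6")
for q in ["bolt_grip","stand_top"]:
    r=spotter.trace("wrist",q)[0]; m=r["pixels"]; p=W[m]; p=p[~np.isnan(p[:,0])]
    print(q,r["score"],r["rect"],np.percentile(p[:,2],[2,10,25,50,75,95,99]).round(4))
    b=p[p[:,2]>(0.105 if q[0]=="b" else 0.039)]
    if q[0]=="s": b=b[b[:,2]<0.045]
    rr=cv2.minAreaRect((b[:,:2]*1000).astype(np.float32)); print("   rect",np.round(rr[0],1),np.round(rr[1],1),round(rr[2],1))
E
```

```text
w5 heights (array([2142,   13,  953,  155, 2418, 2050,   98,  101,  240,  472,  551,
          0]), array([-0.01  ,  0.01  ,  0.04  ,  0.046 ,  0.049 ,  0.0505,  0.052 ,
        0.054 ,  0.06  ,  0.07  ,  0.074 ,  0.077 ,  0.08  ]))
t 10.4 pos [0.5457 0.2801 0.2562] rot [[0.164, 0.986, -0.002], [0.986, -0.164, -0.001], [-0.001, -0.002, -1.0]] F [-0.7 -0.6 -1.1] w 0.0854
bolt_grip 0.64 [303.5, 150.0, 334.6, 218.0] [0.042  0.047  0.0832 0.1104 0.1113 0.1122 0.1127]
   rect [544.1 282.3] [59.1 15.8] 80.1
stand_top 0.82 [287.7, 131.2, 348.3, 211.1] [0.0221 0.0403 0.0408 0.0414 0.0419 0.0427 0.0432]
   rect [544. 282.] [90.7 69.6] 81.0
```

View pics/w6.png

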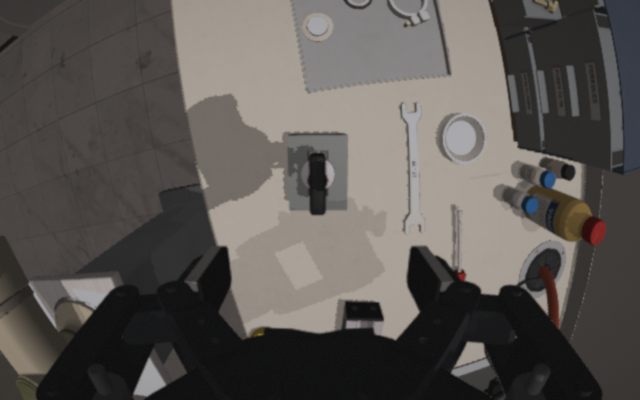

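>>> jog_arm([
  [[0.05, -0.05, 0.6, 0, 0, 0], [0, 0, 0.8, 0, 0, 0], [0, 0, 0.8, 0, 0, 0], [0, 0, 0.8, 0, 0, 0], [0, 0, 0.6, 0, 0, 0], [0, 0, 0.5, 0, 0, 0], [0, 0, 0.3, 0, 0, 0], [0, 0, 0, 0, 0, 0], [0, 0, 0, 0, 0, 0], [0, 0, 0, 0, 0, 0]],
])

```text
time_s: 11.55
position: [0.5447, 0.2833, 0.0826]
tool_rot: [[0.163, 0.987, 0.002], [0.987, -0.163, 0.001], [0.001, 0.002, -1.0]]
ft_force: [-0.4, 0.9, -0.0]
grip_width: 0.0854
```

```bash
python3 - <<'E'
from h import *
s,im,d,W=snap("w7")
T=np.array(s["tool_rot"]);P=np.array(s["position"])
L=(W-P)@T*1000; z=W[...,2]*1000
k=(z>106)&(z<118)&(np.abs(L[...,1])<25)&(np.abs(L[...,0])<60); rr=cv2.minAreaRect(L[k][:,:2].astype(np.float32)); print(rr,k.sum(),L[k].min(0),L[k].max(0))
E
```

```text
t 11.55 pos [0.5447 0.2833 0.0826] rot [[0.163, 0.987, 0.002], [0.987, -0.163, 0.001], [0.001, 0.002, -1.0]] F [-0.4  0.9 -0. ] w 0.0854
((0.4407215118408203, -0.49755191802978516), (16.385099411010742, 57.33197021484375), 89.8117446899414) 4338 [-28.21495097  -8.64499618 -30.545214  ] [ 29.10036413   7.76641915 -23.40934686]
```

View pics/w7.png

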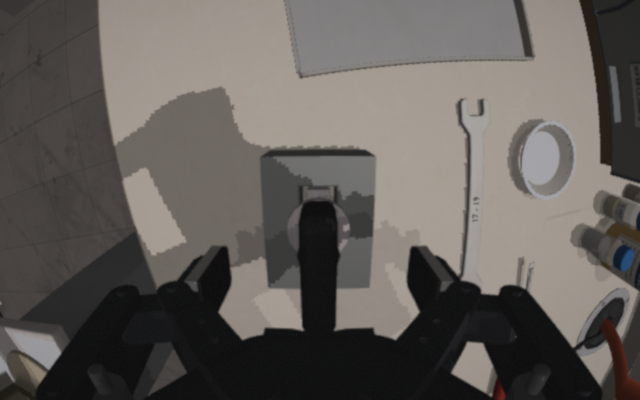

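>>> jog_arm([
  [[0.01, -0.01, 0.05, 0, 0, 0], [0, 0, 0, 0, 0, 0], [0, 0, 0, 0, 0, 0], [0, 0, 0, 0, 0, 0], [0, 0, 0, 0, 0, 0], [0, 0, 0, 0, 0, 0], [0, 0, 0, 0, 0, 0], [0, 0, 0, 0, 0, 0]],
], grip=-1, squeeze=80)

```text
time_s: 12.4
position: [0.5441, 0.2837, 0.0797]
tool_rot: [[0.163, 0.987, 0.001], [0.987, -0.163, 0.0], [0.0, 0.001, -1.0]]
ft_force: [0.3, -0.5, 4.9]
grip_width: 0.0171
```

>>> jog_arm([
  [[0, 0, 0, 0, 0, 0], [0, 0, -0.1, 0, 0, 0], [0, 0, -0.3, 0, 0, 0], [0, 0, -0.5, 0, 0, 0], [0, 0, -0.6, 0, 0, 0], [0, 0, -0.6, 0, 0, 0], [0, 0, -0.6, 0, 0, 0], [0, 0, -0.5, 0, 0, 0], [0, 0, 0, 0, 0, 0], [0, 0, 0, 0, 0, 0]],
])

```text
time_s: 13.4
position: [0.5434, 0.2836, 0.2068]
tool_rot: [[0.163, 0.987, -0.001], [0.987, -0.163, -0.0], [-0.0, -0.001, -1.0]]
ft_force: [-0.9, 0.5, -2.0]
grip_width: 0.017
```

```bash
python3 - <<'E'
from h import *
s,im,d,W=snap("w8")
plan([0.5482,-0.0516,0.21],-13.4,14)
E
```

```text
t 13.4 pos [0.5434 0.2836 0.2068] rot [[0.163, 0.987, -0.001], [0.987, -0.163, -0.0], [-0.0, -0.001, -1.0]] F [-0.9  0.5 -2. ] w 0.017
14 rows; end [ 0.5483 -0.0516  0.2098] yaw -13.43
[[[-0.59,0.11,-0.01,0,0,0.03],[-0.59,0.11,0,0,0,0.04],[-0.59,0.11,-0.01,0,0,0.03],[-0.58,0.11,-0.01,0,0,0.03],[-0.59,0.12,0,0,0,0.04],[-0.59,0.12,-0.01,-0.01,0,0.03],[-0.58,0.13,-0.01,0,0,0.03],[-0.59,0.12,0,0,0,0.04],[-0.58,0.13,-0.01,0,0,0.03],[-0.58,0.14,-0.01,0,0.01,0.03]]]
[[[-0.59,0.13,0,0,0,0.04],[-0.58,0.14,-0.01,0,0,0.03],[-0.58,0.14,-0.01,0,0,0.03],[-0.58,0.15,0,0,0,0.04]]]
```

View pics/w8.png

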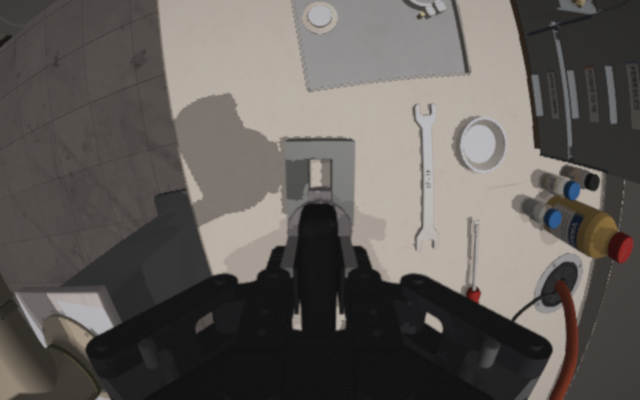

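The bolt is out of the pocket (the empty pocket shows at (319,173)) and held upright with its wing in line with the jaws. I carry it to the fitting.

>>> jog_arm([
  [[-0.4, 0.08, -0.01, 0, 0, 0.03], [-0.59, 0.11, 0, 0, 0, 0.04], [-0.59, 0.11, -0.01, 0, 0, 0.03], [-0.59, 0.11, -0.01, 0, 0, 0.03], [-0.59, 0.12, 0, 0, 0, 0.04], [-0.59, 0.12, -0.01, 0, 0, 0.03], [-0.59, 0.13, -0.01, 0, 0, 0.03], [-0.59, 0.12, 0, 0, 0, 0.04], [-0.59, 0.13, -0.01, 0, 0, 0.03], [-0.59, 0.14, -0.01, 0, 0, 0.03]],
])

```text
time_s: 14.45
position: [0.5465, 0.0488, 0.2092]
tool_rot: [[0.213, 0.977, -0.002], [0.977, -0.213, 0.0], [-0.0, -0.002, -1.0]]
ft_force: [-0.1, -0.3, -1.4]
grip_width: 0.0165
```

>>> jog_arm([
  [[-0.59, 0.13, 0, 0, 0, 0.04], [-0.59, 0.14, -0.01, 0, 0, 0.03], [-0.59, 0.14, -0.01, 0, 0, 0.03], [-0.4, 0.11, 0, 0, 0, 0.04], [-0.26, 0.07, 0, 0, 0, 0], [0, 0, 0, 0, 0, 0], [0, 0, 0, 0, 0, 0], [0, 0, 0, 0, 0, 0]],
])

```text
time_s: 15.25
position: [0.5488, -0.0486, 0.2109]
tool_rot: [[0.231, 0.973, -0.0], [0.973, -0.231, 0.0], [0.0, -0.0, -1.0]]
ft_force: [-0.1, -0.1, -3.0]
grip_width: 0.0169
```

```bash
python3 - <<'E'
from h import *
s,im,d,W=snap("w9")
T=np.array(s["tool_rot"]);P=np.array(s["position"])
L=(W-P)@T*1000; z=W[...,2]*1000
def gaps(zlo,zhi,w,cs):
  for c in cs:
    k=(np.abs(L[...,0]-c)<2)&(z>zlo)&(z<zhi)&(np.abs(L[...,1])<w); y=np.sort(L[k][:,1]); g=np.diff(y)
    if len(g)>3: j=g.argmax(); print(c,zlo,"gap",y[j].round(1),y[j+1].round(1),((y[j]+y[j+1])/2).round(2), "ext",y[0].round(1),y[-1].round(1),((y[0]+y[-1])/2).round(2))
gaps(46,56,27,range(-60,110,10)); gaps(38,46.5,30,range(-20,130,10))
k=(np.abs(L[...,1])<8)&(z>46)&(z<56); x=np.sort(L[k][:,0]); j=np.diff(x).argmax(); print("x",x[[0,j,j+1,-1]])
k=(L[...,2]<-10)&(L[...,2]>-40)&(np.abs(L[...,0])<36)&(np.abs(L[...,1])<12); print("wing",L[k].min(0),L[k].max(0))
vis=im.copy(); save("w9c",vis,3,(220,120,420,320))
E
```

```text
t 15.25 pos [ 0.5488 -0.0486  0.2109] rot [[0.231, 0.973, -0.0], [0.973, -0.231, 0.0], [0.0, -0.0, -1.0]] F [-0.1 -0.1 -3. ] w 0.0169
-20 46 gap -16.2 16.4 0.12 ext -26.3 26.7 0.19
-10 46 gap -13.0 14.2 0.56 ext -26.2 26.5 0.14
0 46 gap -13.0 13.1 0.03 ext -27.0 26.2 -0.38
10 46 gap -13.8 13.1 -0.31 ext -26.7 27.0 0.12
20 46 gap -13.7 14.9 0.62 ext -26.6 26.9 0.12
30 46 gap 0.1 1.1 0.62 ext -25.5 26.8 0.66
40 46 gap 0.1 1.1 0.61 ext -26.3 26.6 0.18
50 46 gap -12.5 -11.5 -12.03 ext -26.1 26.4 0.17
-10 38 gap -12.2 12.5 0.14 ext -13.1 13.5 0.2
0 38 gap -11.1 11.4 0.16 ext -13.1 12.4 -0.36
10 38 gap -11.0 12.3 0.62 ext -13.1 12.4 -0.35
20 38 gap -11.0 12.2 0.61 ext -13.0 14.3 0.63
50 38 gap -9.9 12.2 1.14 ext -25.6 26.9 0.65
60 38 gap -9.8 12.0 1.09 ext -25.6 28.0 1.19
70 38 gap -11.7 12.0 0.15 ext -25.5 27.9 1.17
80 38 gap -10.7 12.0 0.68 ext -26.6 26.8 0.08
90 38 gap -10.7 12.0 0.66 ext -26.5 26.8 0.16
100 38 gap -10.7 12.0 0.69 ext -26.4 26.7 0.15
110 38 gap -10.7 12.0 0.67 ext -25.4 27.8 1.17
120 38 gap 10.9 11.9 11.43 ext -25.4 27.8 1.16
x [26.73615624 44.71140413 45.5697897  50.60611619]
wing [-26.04126309 -11.99675279 -39.76186325] [ 28.95244532  11.99660488 -10.02903603]
```

View pics/w9c.png

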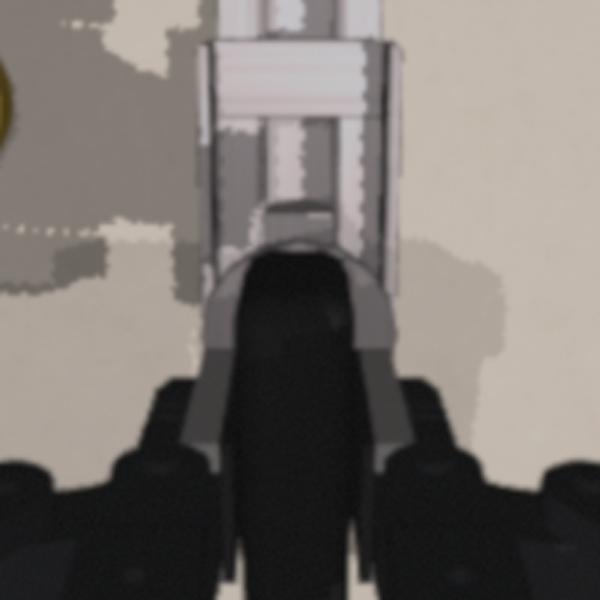

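```bash
python3 - <<'E'
from h import *
W=np.load("pics/w9_W.npy"); s=env.observe()
T=np.array(s["tool_rot"]);P=np.array(s["position"])
L=(W-P)@T*1000; z=W[...,2]*1000
k=(z>120)&(z<160)&(np.abs(L[...,0])<40)&(np.abs(L[...,1])<25); print(k.sum())
for r in range(185,215,2):
    m=k[r]; 
    if m.sum(): print(r,np.nonzero(m)[0][[0,-1]],L[r][m].min(0).round(1),L[r][m].max(0).round(1))
E
```

```text
307
187 [314 325] [17.9 -3.5 69.6] [18.2  4.2 70.8]
189 [308 330] [18.  -7.5 61.8] [18.6  7.5 64.4]
191 [308 330] [17.7 -7.3 56.9] [18.4  7.3 59.7]
193 [308 330] [16.3 -7.4 57.1] [16.9  7.3 59.8]
195 [308 330] [14.9 -7.3 57.2] [15.6  7.3 59.7]
197 [308 330] [13.6 -7.4 57.2] [14.2  7.4 59.5]
199 [308 330] [12.2 -7.4 57. ] [12.9  7.3 59.4]
```

>>> jog_arm([
  [[-0.08, 0.01, 0.2, 0, 0, 0], [0, 0, 0.4, 0, 0, 0], [0, 0, 0.5, 0, 0, 0], [0, 0, 0.4, 0, 0, 0], [0, 0, 0.3, 0, 0, 0], [0, 0, 0.2, 0, 0, 0], [0, 0, 0, 0, 0, 0], [0, 0, 0, 0, 0, 0]],
])

```text
time_s: 16.1
position: [0.5488, -0.0527, 0.1313]
tool_rot: [[0.232, 0.973, 0.001], [0.973, -0.232, -0.0], [-0.0, 0.001, -1.0]]
ft_force: [-0.1, 0.2, -3.1]
grip_width: 0.0168
```

```bash
python3 - <<'E'
from h import *
s,im,d,W=snap("w10")
T=np.array(s["tool_rot"]);P=np.array(s["position"])
L=(W-P)@T*1000; z=W[...,2]*1000
def gaps(zlo,zhi,w,cs):
  for c in cs:
    k=(np.abs(L[...,0]-c)<2)&(z>zlo)&(z<zhi)&(np.abs(L[...,1])<w); y=np.sort(L[k][:,1]); g=np.diff(y)
    if len(g)>3: j=g.argmax(); print(c,zlo,"gap",y[j].round(1),y[j+1].round(1),((y[j]+y[j+1])/2).round(2), "ext",y[0].round(1),y[-1].round(1),((y[0]+y[-1])/2).round(2))
gaps(46,55,27,range(0,60,8)); gaps(38,46.5,30,range(10,110,8))
k=(z>51.5)&(L[...,2]>57)&(np.abs(L[...,0])<22)&(np.abs(L[...,1])<12); print("head",L[k].min(0),L[k].max(0))
save("w10c",im,3,(220,100,420,300))
E
```

```text
t 16.1 pos [ 0.5488 -0.0527  0.1313] rot [[0.232, 0.973, 0.001], [0.973, -0.232, -0.0], [-0.0, 0.001, -1.0]] F [-0.1  0.2 -3.1] w 0.0168
0 46 gap -14.2 13.5 -0.33 ext -26.4 25.8 -0.31
8 46 gap -14.1 12.7 -0.7 ext -26.9 26.9 0.02
16 46 gap -14.1 12.5 -0.77 ext -26.7 26.0 -0.35
24 46 gap -14.1 12.5 -0.81 ext -26.5 25.9 -0.32
32 46 gap -4.3 -3.6 -3.94 ext -26.9 25.6 -0.66
40 46 gap -0.7 0.1 -0.3 ext -26.9 26.0 -0.44
48 46 gap -0.7 0.1 -0.3 ext -26.6 26.2 -0.23
56 46 gap 13.0 13.7 13.35 ext -26.6 26.8 0.09
10 38 gap -12.3 10.8 -0.7 ext -13.7 12.3 -0.7
18 38 gap -11.4 10.1 -0.64 ext -13.6 12.3 -0.67
26 38 gap -11.3 11.4 0.04 ext -14.2 12.2 -1.01
58 38 gap -11.8 10.4 -0.68 ext -27.2 25.9 -0.67
66 38 gap -11.7 10.4 -0.68 ext -27.3 26.8 -0.28
74 38 gap -11.7 10.4 -0.65 ext -27.9 26.5 -0.7
82 38 gap -11.7 10.4 -0.64 ext -27.1 25.7 -0.68
90 38 gap -11.7 10.4 -0.67 ext -27.1 25.7 -0.68
98 38 gap -11.7 10.4 -0.64 ext -27.9 26.5 -0.7
106 38 gap -11.7 10.5 -0.63 ext -27.0 25.7 -0.65
head [11.52809437 -7.51989637 57.01134138] [18.96488569  7.53510564 71.9644948 ]
```

View pics/w10c.png

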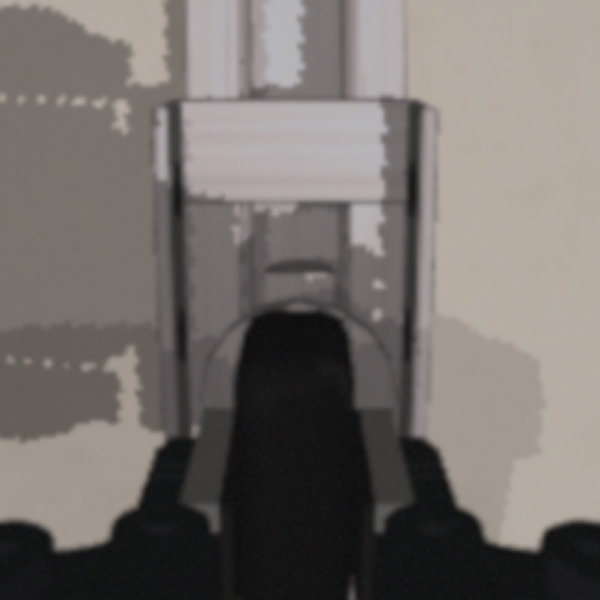

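The head is about 0.6 mm off the slot's middle, with ±3 mm clearance. I correct that and lower it.

>>> jog_arm([
  [[0, -0.01, 0.1, 0, 0, 0], [0, -0.01, 0.12, 0, 0, 0], [0, 0, 0.12, 0, 0, 0], [0, 0, 0.12, 0, 0, 0], [0, 0, 0.12, 0, 0, 0], [0, 0, 0.12, 0, 0, 0], [0, 0, 0.12, 0, 0, 0], [0, 0, 0.1, 0, 0, 0], [0, 0, 0.06, 0, 0, 0], [0, 0, 0, 0, 0, 0]],
])

```text
time_s: 17.15
position: [0.5476, -0.0525, 0.0914]
tool_rot: [[0.232, 0.973, -0.001], [0.973, -0.232, 0.0], [0.0, -0.001, -1.0]]
ft_force: [-1.0, -0.5, -2.8]
grip_width: 0.0161
```

>>> jog_arm([
  [[0, 0, 0.04, 0, 0, 0], [0, 0, 0.03, 0, 0, 0], [0, 0, 0, 0, 0, 0], [0, 0, 0, 0, 0, 0]],
])

```text
time_s: 17.55
position: [0.5478, -0.0525, 0.089]
tool_rot: [[0.232, 0.973, 0.0], [0.973, -0.232, -0.0], [-0.0, 0.0, -1.0]]
ft_force: [0.1, -0.7, -2.8]
grip_width: 0.0168
```

>>> jog_arm([
  [[0, 0, 0.03, 0, 0, 0], [0, 0, 0, 0, 0, 0]],
])

```text
time_s: 17.75
position: [0.5481, -0.0526, 0.0886]
tool_rot: [[0.232, 0.973, 0.002], [0.973, -0.232, -0.001], [-0.0, 0.002, -1.0]]
ft_force: [-1.1, 0.9, 5.9]
grip_width: 0.0168
```

The collar sits on the fitting: contact came at the expected height, about 9 N. Now the quarter turn, in the negative direction so the camera side swings towards the robot, away from the furniture.

>>> jog_arm([
  [[0, 0, -0.01, 0, 0, -0.5], [0, 0, 0, 0, 0, -0.8], [0, 0, 0, 0, 0, -0.9], [0, 0, 0, 0, 0, -0.9], [0, 0, 0, 0, 0, -0.9], [0, 0, 0, 0, 0, -0.9], [0, 0, 0, 0, 0, -0.9], [0, 0, 0, 0, 0, -0.9], [0, 0, 0, 0, 0, -0.9], [0, 0, 0, 0, 0, -0.9]],
])

```text
time_s: 18.75
position: [0.548, -0.0526, 0.0887]
tool_rot: [[-0.865, 0.501, 0.001], [0.501, 0.865, -0.001], [-0.001, 0.0, -1.0]]
ft_force: [-0.5, -0.2, 2.3]
grip_width: 0.0171
```

>>> jog_arm([
  [[0, 0, 0, 0, 0, -0.9], [0, 0, 0, 0, 0, -0.8], [0, 0, 0, 0, 0, -0.27], [0, 0, 0, 0, 0, 0], [0, 0, 0, 0, 0, 0], [0, 0, 0, 0, 0, 0]],
])

```text
time_s: 19.35
position: [0.5481, -0.0526, 0.0886]
tool_rot: [[-0.972, 0.233, 0.001], [0.233, 0.972, -0.001], [-0.001, -0.0, -1.0]]
ft_force: [-1.0, -1.1, 5.7]
grip_width: 0.0168
```

```bash
python3 - <<'E'
from h import *
s,im,d,W=snap("w11"); print(np.round(s["wrist_torque"],2), np.round(s["q"],1))
im,d=vision.get_image("scene"); save("scene11",im,3,(250,120,450,290))
E
```

```text
t 19.35 pos [ 0.5481 -0.0526  0.0886] rot [[-0.972, 0.233, 0.001], [0.233, 0.972, -0.001], [-0.001, -0.0, -1.0]] F [-1.  -1.1  5.7] w 0.0168
[-0.16  0.11  0.03] [-17.8  30.1  86.4  -0.   63.5 -94.3]
```

View pics/w11.png

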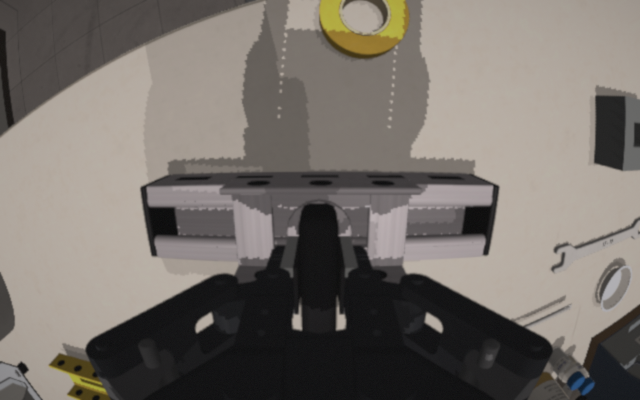

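View pics/scene11.png

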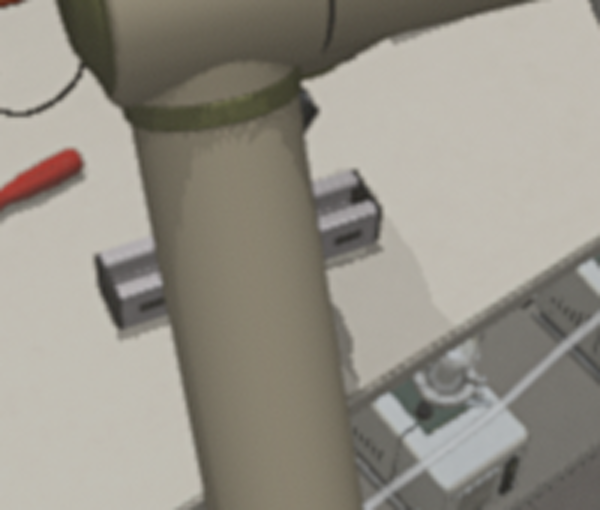

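The wing lies crosswise to the strut, pointing up the image at (318,260). I open the gripper and retreat straight up.

>>> jog_arm([
  [[0, 0, 0, 0, 0, 0], [0, 0, 0, 0, 0, 0], [0, 0, 0, 0, 0, 0], [0, 0, 0, 0, 0, 0], [0, 0, 0, 0, 0, 0], [0, 0, 0, 0, 0, 0], [0, 0, 0, 0, 0, 0]],
], grip=1)

```text
time_s: 20.15
position: [0.5478, -0.0525, 0.0881]
tool_rot: [[-0.973, 0.233, 0.0], [0.233, 0.973, 0.0], [-0.0, 0.0, -1.0]]
ft_force: [-0.4, -0.2, 0.3]
grip_width: 0.0855
```

>>> jog_arm([
  [[0, 0, -0.2, 0, 0, 0], [0, 0, -0.5, 0, 0, 0], [0, 0, -0.8, 0, 0, 0], [0, 0, -0.9, 0, 0, 0], [0, 0, -0.9, 0, 0, 0], [0, 0, -0.7, 0, 0, 0], [0, 0, 0, 0, 0, 0], [0, 0, 0, 0, 0, 0]],
])

```text
time_s: 20.95
position: [0.5476, -0.0524, 0.2486]
tool_rot: [[-0.973, 0.233, 0.001], [0.233, 0.973, -0.0], [-0.001, -0.0, -1.0]]
ft_force: [0.1, 0.5, -0.2]
grip_width: 0.0852
```

```bash
python3 - <<'E'
from h import *
s,im,d,W=snap("w12")
r=spotter.trace("wrist","bolt_grip")[0]; m=r["pixels"]; p=W[m]; p=p[~np.isnan(p[:,0])]; b=p[(p[:,2]>0.112)]
print(r["score"],r["rect"],np.percentile(p[:,2],[2,25,50,75,99]).round(4),cv2.minAreaRect((b[:,:2]*1000).astype(np.float32)))
z=W[...,2]; k=(z>0.0455)&(z<0.0530)&(np.hypot(W[...,0]-.548,W[...,1]+.052)<0.07); print("plate top",np.median(z[k]))
k=(z>0.0535)&(z<0.07)&(np.hypot(W[...,0]-.548,W[...,1]+.052)<0.019); print("collar top",np.median(z[k]),k.sum())
k=(z>0.0455)&(z<0.08)&(np.hypot(W[...,0]-.548,W[...,1]+.052)<0.07); print("fitting",cv2.minAreaRect((W[k][:,:2]*1000).astype(np.float32)))
E
```

```text
t 20.95 pos [ 0.5476 -0.0524  0.2486] rot [[-0.973, 0.233, 0.001], [0.233, 0.973, -0.0], [-0.001, -0.0, -1.0]] F [ 0.1  0.5 -0.2] w 0.0852
0.87 [304.4, 157.2, 334.3, 225.9] [0.0554 0.1112 0.1195 0.1203 0.1218] ((548.6641235351562, -52.180660247802734), (15.634209632873535, 59.0233154296875), 76.16751098632812)
plate top 0.05041871560393466
collar top 0.056435205445946525 293
fitting ((547.2258911132812, -52.11273193359375), (132.0370635986328, 62.2827262878418), 76.53475189208984)
```

View pics/w12.png

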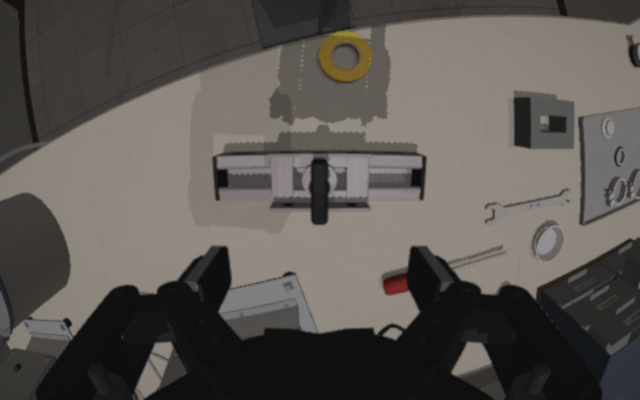

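The bolt is seated: wing top at 120.5 mm (121 expected), wing within about 0.4° of square to the strut. The bystanders are undisturbed. I hand in.

```bash
python3 -c "
from h import *
print(close_job())"
```

```text
the job is handed in; nothing more can be done
None
```

The job is done and handed in at about 21 s of the 61 s allowed. I picked the white fitting, left the yellow look-alike alone, and seated it open side up at the strut's middle with its tongues in the slot. I then lowered the bolt through the hole and slot until the collar touched, turned it a quarter turn and let go.

**Last checks after release**
- **Fitting:** its plate top measured 50.4 mm (51 mm nominal), so it is seated flat. Its centre was within about 1–2 mm of the strut's middle.
- **Bolt:** the wing top measured 120.5 mm (121 mm nominal), so the collar is down on the fitting. The wing lies crosswise, within about 0.4° of square to the strut.
- **Head under the lips:** this is inferred from the bolt's height and wing direction, as the head itself cannot be seen.
- **Forces and surroundings:** the highest wrist force I read between moves was about 9 N. The tape, screwdriver and spanner looked untouched in the last picture, and the gripper was clear above the bolt.

No check failed. One outline measurement of the fitting came out too long (132 mm against 110 mm), most likely because it took in the bolt and the strut ends, so I did not use it.

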